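# Set out the tasting jars on their display discs

## Robot

A 6-joint arm with a two-finger parallel gripper is mounted at the origin on the work surface. World frame = base frame: x ahead of the robot, y to its left, z up, the work surface at z = 0. Lengths are in mm, angles in degrees, forces in N, time in s.
With the tool pointing down it reaches from about 300 to 850 mm from the base axis. Payload 4.2 kg.
Tool frame: the origin (TCP) lies at the very end of the fingers, on their centre line; the grasp point (between the pads) lies 19 mm behind it; z points along the fingers, y is the line along which they close (so a half turn about z gives the same grasp; the last joint's range is limited). The gripper opens to 91 mm and grips with 3 to 60 N. Pads are 32 mm wide; open, the fingers measure 118 mm over their backs; the gripper's body (76 mm by 178 mm) begins 60 mm behind the grasp point.
Start: joints at [-72.479, 18.312, 89.639, -0, 72.044, -1.146], TCP at [184.042, -544.768, 213.976] pointing down, gripper open.
Joint ranges: [-177.97, 177.97], [-48.28, 115.42], [12.27, 149.76], [-77.06, 257.06], [2.81, 150.46], [-146.56, 146.56]. Speed limits (degrees/s): [147.25, 147.25, 180, 180, 180, 180].

## Interface

Orientations are given as [roll, pitch, yaw] about the fixed x, y, z axes, in that order (R = Rz(yaw) Ry(pitch) Rx(roll)).
In Python, from workcell import * gives the robot as it stands.
- The arm moves only by the tool move_arm, never from a script. Its argument "motion" is a list of rows, each a list of 3 entries, a list of its own where there are three numbers: the finger opening in mm, from 0 to 91.2, then the shift along the world's x, y, z in units of 25 mm (1.0 is 25 mm), then the turn, a rotation vector about the world's x, y, z in units of 4 degrees (1.0 is 4 degrees). In form: [[grip, [x, y, z], [ax, ay, az]], ...]. A call has 1 to 20 rows; each row shifts and turns the commanded pose from where the row before left it; what a row does not reach is not made up. A row lasts 1/12 s, in which the tool goes at most 41.7 mm and 7.16 degrees, less where a joint would pass 70% of its speed; a pose out of reach is approached as far as the arm can. A call with a number of a shift or a turn outside -1 to 1 is refused whole. A call with a gripper value outside its range is refused whole. The fingers move at their own pace and stop on an object; "grip_force" is the grip in N (left out, the last holds). Time passes only in rows, so rows that do not move let the fingers close. It gives the time, the measured TCP pose, the force, the opening and the grip force at its end, in the units of the state.
- state(): the state, without advancing time (a new reading comes with each control period).
- grab_frame(name): name is "scene" or "side" or "wrist"; returns the picture (420x560x3 uint8, blue, green, red); there is no depth.
- camera_info(name): a dict with "fx", "fy", "cx", "cy" (pixels), "rvec" (rotation vector, rad) and "tvec" (3), from world to camera coordinates, as OpenCV has them. Camera axes: x right, y down, z forward; pixel columns grow to the right and rows downward; lengths in mm; the calibration is good to about 2 mm. A picture is of the moment at which its call begins: read the wrist's pose just before it. camera_info takes no time and is no camera call; for the wrist camera it gives the pose at the moment of the call.
- job_done(): hands the job in; it is judged then, once.
The state is a dict: "time_s": time; "qpos": joint angles; "qvel": joint speeds; "effort": joint torques, N m; "ee_pos": TCP position; "ee_rot": TCP orientation; "force": force on the tool from outside, world axes, zero at the start; "torque": the same for the moment, N m; "gripper_width": finger opening in mm; "gripper_force": force on a finger pad.
Only numpy, scipy, OpenCV 4.12 (cv2) and the standard library are available. Lean on these libraries where they do the work, as an engineer would, in place of code of your own. Each camera call takes 0.05 s, during which the arm holds its last target. There are 200 camera calls.

## Task

Set out the tasting counter: stand each of the four jars with a red, green, yellow or blue lid on the round display disc of its own colour, upright, in the middle and wholly on it, setting each down gently without dropping or tipping it. Leave the jar with the white lid and the flat fish tin standing where they are.

Things in the scene. Friction and masses are not known exactly. Their poses are not given: they have to be found in the camera images.
- jar_red_mid (a point): loose glass food jar with a red screw lid, round, 56 mm in diameter and 68 mm high, about 0.2 to 0.3 kg; this point is its centre, on its axis, 34 mm above its foot; z is up along its axis, its yaw means nothing. It may be gripped around the glass or the lid.
- disc_red_top (a point): fixed round display disc of pale wood, 92 mm in diameter and 8 mm high, its flat top painted red with a narrow wood rim; this point is the centre of its top (z up), where the jar with the red lid is to stand.
- jar_green_mid (a point): loose glass food jar with a green screw lid, round, 56 mm in diameter and 68 mm high, about 0.2 to 0.3 kg; this point is its centre, on its axis, 34 mm above its foot; z is up along its axis, its yaw means nothing. It may be gripped around the glass or the lid.
- disc_green_top (a point): fixed round display disc of pale wood, 92 mm in diameter and 8 mm high, its flat top painted green with a narrow wood rim; this point is the centre of its top (z up), where the jar with the green lid is to stand.
- jar_yellow_mid (a point): loose glass food jar with a yellow screw lid, round, 56 mm in diameter and 68 mm high, about 0.2 to 0.3 kg; this point is its centre, on its axis, 34 mm above its foot; z is up along its axis, its yaw means nothing. It may be gripped around the glass or the lid.
- disc_yellow_top (a point): fixed round display disc of pale wood, 92 mm in diameter and 8 mm high, its flat top painted yellow with a narrow wood rim; this point is the centre of its top (z up), where the jar with the yellow lid is to stand.
- jar_blue_mid (a point): loose glass food jar with a blue screw lid, round, 56 mm in diameter and 68 mm high, about 0.2 to 0.3 kg; this point is its centre, on its axis, 34 mm above its foot; z is up along its axis, its yaw means nothing. It may be gripped around the glass or the lid.
- disc_blue_top (a point): fixed round display disc of pale wood, 92 mm in diameter and 8 mm high, its flat top painted blue with a narrow wood rim; this point is the centre of its top (z up), where the jar with the blue lid is to stand.
- jar_white_mid (a point): loose glass jar of the same shape and size (56 mm across, 68 mm high) with a white lid; it has no disc and stays where it stands; this point is its centre, 34 mm above its foot.
- tin_mid (a point): loose flat oblong fish tin, orange sides and steel top, 96 mm (its x) by 56 mm (its y) by 22 mm high; it stays where it lies; this point is its centre, 11 mm above the counter. Jars, discs and tin stand mixed on the counter, centres at least 110 mm apart; all other stock is outside this area, along the far edge and the sides of the counter, up to 200 mm high.
Things that resemble listed ones, but are neither listed nor needed, are in the scene too. Of the things that look like the part that bears jar_red_mid, take the one that is farthest to the robot's left at the start. What is shaped like the part that bears jar_green_mid but pink is not meant.

How it is judged (in metres and radians):
At the end, for the whole second after the job is handed in: Each coloured-lid jar stands upright (within 0.1 rad) and at rest on the disc of its own colour, its axis within 15 mm of the disc's centre (so its foot is wholly on the disc); the white-lidded jar and the fish tin are within 15 mm of where they started (horizontal distance between jar_red_mid and disc_red_top below 0.015 m and z of jar_red_mid in the frame of disc_red_top between 0.028 and 0.04 m and angle between each of jar_red_mid, jar_green_mid, jar_yellow_mid, jar_blue_mid's own z axis and vertical below 0.1 rad and linear speed of each of jar_red, jar_green, jar_yellow, jar_blue below 0.02 m/s and horizontal distance between jar_green_mid and disc_green_top below 0.015 m and z of jar_green_mid in the frame of disc_green_top between 0.028 and 0.04 m and horizontal distance between jar_yellow_mid and disc_yellow_top below 0.015 m and z of jar_yellow_mid in the frame of disc_yellow_top between 0.028 and 0.04 m and horizontal distance between jar_blue_mid and disc_blue_top below 0.015 m and z of jar_blue_mid in the frame of disc_blue_top between 0.028 and 0.04 m and distance of each of jar_white_mid, tin_mid from where it was at the start of the episode below 0.015 m); the robot touches nothing.
It fails at once if a coloured-lid jar is tipped over (more than 0.6 rad off upright) (angle between any of jar_red_mid, jar_green_mid, jar_yellow_mid, jar_blue_mid's own z axis and vertical above 0.6 rad).
It fails at once if a coloured-lid jar is dropped (it moves faster than 0.7 m/s while not held: a fall of more than 25 mm) ((linear speed of jar_red above 0.7 m/s and contact force between jar_red and the fingers below 0.3 N) or (linear speed of jar_green above 0.7 m/s and contact force between jar_green and the fingers below 0.3 N) or (linear speed of jar_yellow above 0.7 m/s and contact force between jar_yellow and the fingers below 0.3 N) or (linear speed of jar_blue above 0.7 m/s and contact force between jar_blue and the fingers below 0.3 N)).
It fails at once if the jar with the white lid is shifted by more than 15 mm (distance of jar_white_mid from where it was at the start of the episode above 0.015 m).
It fails at once if the fish tin is shifted by more than 15 mm (distance of tin_mid from where it was at the start of the episode above 0.015 m).
It also fails if it takes over 112 s, if anything falls off the work surface, if the arm or the gripper's body presses on something with over 40 N, if the wrist force passes 120 N, or if a joint passes its speed limit or range.

## Working session

There is one attempt and no reset: what is moved stays moved. The work goes in short steps, Python scripts to look and compute and a tool call to move; the robot and the scene stay as the last step left them, time stands still between calls to the robot, and variables do not carry over. Pictures are saved under pics/ and viewed, at most 14 in all, crops included, and the job is handed in when it is done.

Besides the shell and the picture viewer there is one more tool, called after "Call:" as name(argument=value, ...) on one line, values as JSON. move_arm: Moves the arm, as the interface text tells. Shifts and turns lie within -1 to 1; 1 stands for 25 mm of shift or 4 degrees of turn. Its arguments: {"type":"object","properties":{"motion":{"type":"array","items":{"type":"array"}},"grip_force":{"type":"number"}},"required":["motion"]}

```bash
mkdir -p pics
cat > h.py <<'E'
from workcell import *
import numpy as np, cv2
def ray(ci,u,v,z):
    R=cv2.Rodrigues(np.array(ci["rvec"],float))[0]; t=np.array(ci["tvec"],float).ravel()
    d=R.T@np.array([(u-ci["cx"])/ci["fx"],(v-ci["cy"])/ci["fy"],1]); c=-R.T@t
    return c+d*(z-c[2])/d[2]
E
python3 - <<'E'
from h import *
for n in ("scene","side","wrist"):
    f=grab_frame(n); cv2.imwrite(f"pics/{n}0.png",f); ci=camera_info(n)
    R=cv2.Rodrigues(np.array(ci["rvec"],float))[0]; print(n,-R.T@np.array(ci["tvec"]).ravel(),ci["fx"],R[2])
print(state())
E
```

```text
scene [1073.31794406 -689.27805321  762.02233308] 427.90920162356315 [-0.48161531  0.61261263 -0.62669966]
side [197.67087891 939.79083126 632.36555194] 427.9347332078084 [ 0.29539458 -0.80852873 -0.50894335]
wrist [ 260.36391339 -518.53219446  384.0270299 ] 289.59046064600636 [-0.2712445  -0.09023783 -0.95827113]
{'time_s': 0.15, 'qpos': array([-7.24796580e+01,  1.83439116e+01,  8.96882979e+01,  2.27863979e-04,
        7.20418289e+01, -1.14620863e+00]), 'qvel': array([-0.11517064, -0.08364051, -0.23560948, -0.14940053,  0.19135368,
       -0.10182467]), 'effort': array([ 4.42679275e-04, -4.12773192e+01, -2.32154185e+01,  7.28728739e-02,
        4.33579995e-02, -9.09336973e-05]), 'ee_pos': array([ 183.92823675, -544.41992316,  213.32044198]), 'ee_rot': array([-1.79925981e+02, -1.69767708e-03,  1.86664791e+01]), 'force': array([ 0.01292493, -0.08619795,  0.64000492]), 'torque': array([-0.03721943,  0.03154548,  0.01871772]), 'gripper_force': 0.0, 'gripper_width': 90.9608143508059}
```

View pics/scene0.png

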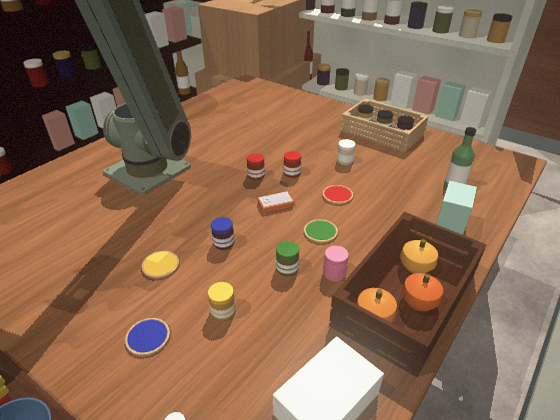

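View pics/side0.png

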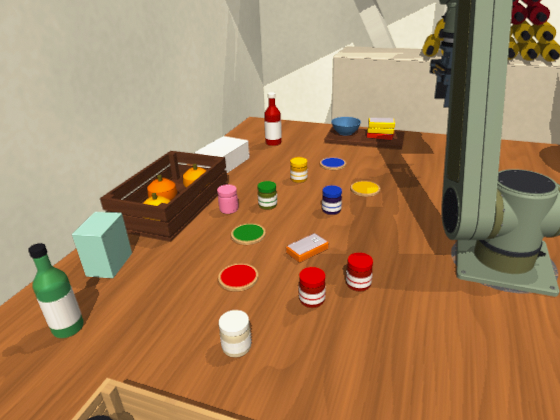

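The scene view shows red jars at (256,166) and (292,163), blue (222,232), green (288,257), yellow (221,300) and white (346,152). The discs are red (338,195), green (321,231), yellow (160,265) and blue (148,337). There is also a pink jar at (336,263) and the tin at (276,203). The side view matches, with the red jars at (312,287) and (360,271).

```bash
cat >> h.py <<'E'
def mask(f,c):
    h=cv2.cvtColor(f,cv2.COLOR_BGR2HSV); H,S,V=[h[...,i].astype(int) for i in range(3)]
    m={"red":((H<5)|(H>174))&(S>200)&(V>90),"green":(H>50)&(H<75)&(S>150)&(V>50),
       "yellow":(H>18)&(H<32)&(S>190)&(V>140),"blue":(H>112)&(H<128)&(S>150)&(V>80)}[c]
    return m.astype(np.uint8)
def blob(m,u,v,r=25):
    n,l,s,c=cv2.connectedComponentsWithStats(m)
    k=min((i for i in range(1,n) if s[i,4]>60),key=lambda i:np.hypot(c[i,0]-u,c[i,1]-v))
    return np.argwhere(l==k)[:,::-1].astype(float),c[k],s[k]
def disc(n,f,c,u,v):
    p,_,_=blob(mask(f,c),u,v); ci=camera_info(n)
    w=np.array([ray(ci,a,b,8)[:2] for a,b in p]); (x,y),r=cv2.minEnclosingCircle(w.astype(np.float32)); return np.round([*w.mean(0),x,y,r],1)
def bearing(n,f,c,u,v):
    p,ce,_=blob(mask(f,c),u,v); ci=camera_info(n)
    R=cv2.Rodrigues(np.array(ci["rvec"],float))[0]; C=-R.T@np.array(ci["tvec"]).ravel()
    d=np.c_[(p[:,0]-ci["cx"])/ci["fx"],(p[:,1]-ci["cy"])/ci["fy"],np.ones(len(p))]@R
    m=np.median(d,0); a=np.arctan2(m[0]*d[:,1]-m[1]*d[:,0],d[:,:2]@m[:2])
    t=np.arctan2(m[1],m[0])+(a.min()+a.max())/2
    return C,np.array([np.cos(t),np.sin(t)]),np.ptp(a),ce
def jar(fs,fd,c,a,b):
    A,da,wa,ca=bearing("scene",fs,c,*a);B,db,wb,cb=bearing("side",fd,c,*b)
    s=np.linalg.solve(np.c_[da,-db],B[:2]-A[:2]); P=A[:2]+s[0]*da
    z=ray(camera_info("scene"),*ca,60),ray(camera_info("side"),*cb,60)
    return np.round([*P,2*s[0]*np.sin(wa/2),2*s[1]*np.sin(wb/2),*z[0][:2],*z[1][:2]],1)
E
python3 - <<'E'
from h import *
fs=cv2.imread("pics/scene0.png");fd=cv2.imread("pics/side0.png")
for c,a,b in (("red",(338,195),(238,277)),("green",(321,231),(248,234)),("yellow",(160,265),(365,188)),("blue",(148,337),(333,163))):
    print("disc",c,disc("scene",fs,c,*a),disc("side",fd,c,*b))
for c,a,b in (("red",(256,160),(312,280)),("red",(256,160),(360,265)),("red",(292,158),(312,280)),("red",(292,158),(360,265)),("green",(288,250),(267,188)),("yellow",(221,293),(298,164)),("blue",(222,226),(332,193))):
    print("jar",c,jar(fs,fd,c,a,b))
cs,cd=camera_info("scene"),camera_info("side")
print("white",ray(cs,347,145,68),ray(cd,235,321,68),"tin",ray(cs,276,201,18),ray(cd,308,245,18),"pink",ray(cs,336,255,60),ray(cd,228,193,60))
E
```

```text
Traceback (most recent call last):
  File "h.py", line 17, in disc
    p,_,_=blob(mask(f,c),u,v); ci=camera_info(n)
          ~~~~^^^^^^^^^^^^^^^
  File "h.py", line 14, in blob
    k=min((i for i in range(1,n) if s[i,4]>60),key=lambda i:np.hypot(c[i,0]-u,c[i,1]-v))
ValueError: min() iterable argument is empty
```

```bash
cat > m.py <<'E'
from h import *
fs=cv2.imread("pics/scene0.png");fd=cv2.imread("pics/side0.png")
def t(f,*a):
    try: return f(*a)
    except Exception as e: return "fail"
for c,a,b in (("red",(338,195),(238,277)),("green",(321,231),(248,234)),("yellow",(160,265),(365,188)),("blue",(148,337),(333,163))):
    for n,f,p in (("scene",fs,a),("side",fd,b)): print("disc",c,n,t(disc,n,f,c,*p), cv2.cvtColor(f,cv2.COLOR_BGR2HSV)[p[1],p[0]])
for c,a,b in (("red",(256,160),(312,280)),("red",(256,160),(360,265)),("red",(292,158),(312,280)),("red",(292,158),(360,265)),("green",(288,250),(267,188)),("yellow",(221,293),(298,164)),("blue",(222,226),(332,193))):
    print("jar",c,t(jar,fs,fd,c,a,b),[cv2.cvtColor(f,cv2.COLOR_BGR2HSV)[p[1],p[0]] for f,p in ((fs,a),(fd,b))])
cs,cd=camera_info("scene"),camera_info("side")
print("white",ray(cs,347,145,68),ray(cd,235,321,68),"tin",ray(cs,276,201,18),ray(cd,308,245,18),"pink",ray(cs,336,255,60),ray(cd,228,193,60))
E
sed -i 's/(H>112)&(H<128)&(S>150)&(V>80)/(H>112)\&(H<130)\&(S>190)\&(V>70)/; s/(S>150)&(V>50)/(S>190)\&(V>40)/' h.py; python3 m.py
```

```text
disc red scene fail [  1 189 223]
disc red side [576.5 250.2 576.9 249.2  39.7] [  0 255 222]
disc green scene fail [ 52 123 153]
disc green side [627.8  76.5 627.9  76.4  38.5] [ 60 203 132]
disc yellow scene fail [ 21 164 239]
disc yellow side [ 378.4 -270.6  378.  -271.3   42.8] [ 23 255 237]
disc blue scene fail [118 147 174]
disc blue side [ 522.8 -431.2  522.1 -430.1   36.3] [113 217 183]
jar red fail [array([  1, 189, 224], dtype=uint8), array([  0, 255, 222], dtype=uint8)]
jar red fail [array([  1, 189, 224], dtype=uint8), array([  0, 255, 222], dtype=uint8)]
jar red fail [array([  2, 189, 225], dtype=uint8), array([  0, 255, 222], dtype=uint8)]
jar red fail [array([  2, 189, 225], dtype=uint8), array([  0, 255, 222], dtype=uint8)]
jar green fail [array([ 53, 125, 153], dtype=uint8), array([ 60, 209, 133], dtype=uint8)]
jar yellow fail [array([ 25, 153, 247], dtype=uint8), array([ 24, 255, 242], dtype=uint8)]
jar blue fail [array([119, 145, 180], dtype=uint8), array([113, 222, 184], dtype=uint8)]
white [497.78913538 425.07943039  68.        ] [489.13724762 438.25121832  68.        ] tin [458.24033372  96.95900276  18.        ] [453.11882174 100.61007032  18.        ] pink [735.40404175 -30.506538    60.        ] [729.64499765 -21.90440069  60.        ]
```

```bash
sed -i 's/((H<5)|(H>174))&(S>200)&(V>90)/((H<5)|(H>174))\&(S>165)\&(V>80)/; s/(H>50)&(H<75)&(S>190)&(V>40)/(H>45)\&(H<75)\&(S>95)\&(V>35)/; s/(H>18)&(H<32)&(S>190)&(V>140)/(H>17)\&(H<33)\&(S>125)\&(V>140)/; s/(H>112)&(H<130)&(S>190)&(V>70)/(H>108)\&(H<132)\&(S>110)\&(V>60)/' h.py; python3 m.py
python3 - <<'E'
from h import *
o=[]
for n in("scene","side"):
    f=cv2.imread(f"pics/{n}0.png"); g=f//3
    for c in("red","green","yellow","blue"):
        k=mask(f,c)>0; g[k]=f[k]
    o.append(g)
cv2.imwrite("pics/m.png",cv2.resize(np.hstack(o),(800,300)))
E
```

```text
disc red scene [573.9 249.3 573.5 250.2  39.6] [  1 189 223]
disc red side [576.5 250.2 576.9 249.2  39.7] [  0 255 222]
disc green scene [625.5  76.3 624.8  77.1  39.7] [ 52 123 153]
disc green side [627.8  76.9 628.2  76.6  39.4] [ 60 203 132]
disc yellow scene [ 376.9 -271.   376.1 -270.8   42.1] [ 21 164 239]
disc yellow side [ 378.1 -270.5  379.1 -271.7   44.6] [ 23 255 237]
disc blue scene [ 522.  -428.8  521.3 -428.1   40. ] [118 147 174]
disc blue side [ 523.  -429.8  523.5 -429.9   38.5] [113 217 183]
jar red [472.5  -3.3  39.7  71.1 304.5 187.7 391.3 275.9] [array([  1, 189, 224], dtype=uint8), array([  0, 255, 222], dtype=uint8)]
jar red [309.4 182.9  50.5  52.5 304.5 187.7 307.3 195.6] [array([  1, 189, 224], dtype=uint8), array([  0, 255, 222], dtype=uint8)]
jar red [395.4 261.3  50.3  51.2 388.2 269.9 391.3 275.9] [array([  2, 189, 225], dtype=uint8), array([  0, 255, 222], dtype=uint8)]
jar red [272.3 433.8  59.4  35.1 388.2 269.9 307.3 195.6] [array([  2, 189, 225], dtype=uint8), array([  0, 255, 222], dtype=uint8)]
jar green [640.6 -96.2  51.6  50.6 631.4 -83.  638.1 -90.1] [array([ 53, 125, 153], dtype=uint8), array([ 60, 209, 133], dtype=uint8)]
jar yellow [ 602.  -282.2   53.6   55.7  598.9 -280.7  598.3 -270.9] [array([ 25, 153, 247], dtype=uint8), array([ 24, 255, 242], dtype=uint8)]
jar blue [ 448.  -117.3   51.4   51.3  441.2 -111.4  447.7 -114.5] [array([119, 145, 180], dtype=uint8), array([113, 222, 184], dtype=uint8)]
white [497.78913538 425.07943039  68.        ] [489.13724762 438.25121832  68.        ] tin [458.24033372  96.95900276  18.        ] [453.11882174 100.61007032  18.        ] pink [735.40404175 -30.506538    60.        ] [729.64499765 -21.90440069  60.        ]
```

View pics/m.png

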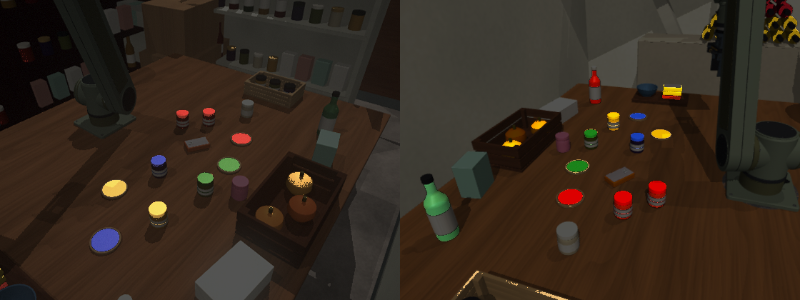

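The masks are clean and the two views agree, with measured disc radii of about 40 mm and jar widths of about 52 mm. Of the two red jars, the left one at (395,261) is the target. I'll start with yellow.

Call:
move_arm(motion=[[85,[0.35,0.25,0],[0,0,0]],[85,[0.94,0.59,0],[0,0,0]],[85,[0.94,0.59,0],[0,0,0]],[85,[0.94,0.59,0],[0,0,0]],[85,[0.94,0.59,0],[0,0,0]],[85,[0.94,0.59,0],[0,0,0]],[85,[0.94,0.59,0],[0,0,0]],[85,[0.94,0.59,0],[0,0,0]],[85,[0.94,0.59,0],[0,0,0]],[85,[0.94,0.59,0],[0,0,0]],[85,[0.94,0.59,0],[0,0,0]],[85,[0.94,0.59,0],[0,0,0]],[85,[0.94,0.59,0],[0,0,0]],[85,[0.94,0.59,0],[0,0,0]],[85,[0.94,0.59,0],[0,0,0]],[85,[0.94,0.59,0],[0,0,0]],[85,[0.94,0.59,0],[0,0,0]],[85,[0.94,0.59,0],[0,0,0]],[85,[0.35,0.25,0],[0,0,0]],[85,[0,0,0],[0,0,0]]])

```text
time_s: 1.82
ee_pos: [602.7, -279.2, 213.2]
ee_rot: [-179.9, -0.0, 18.9]
force: [0.5, 0.6, -0.1]
gripper_width: 85.0
gripper_force: 0.0
```

Run:
```python
from h import *
ci=camera_info("wrist"); s=state(); f=grab_frame("wrist"); cv2.imwrite("pics/w1.png",f); print(s["ee_pos"],s["ee_rot"],s["qpos"])
for z in (68,):
  n,l,st,c=cv2.connectedComponentsWithStats(mask(f,"yellow"))
  for i in range(1,n):
    if st[i,4]>150: print(c[i],st[i],ray(ci,*c[i],z))
cs,cd=camera_info("scene"),camera_info("side")
print("bottle",ray(cd,273,143,0),"box",ray(cs,277,395,60),ray(cs,335,345,60),"tray",ray(cd,330,138,0),ray(cd,403,145,0))
```

```text
[ 602.73326563 -279.18813134  213.24715489] [-1.79949037e+02 -3.02615825e-04  1.88542002e+01] [-2.58641364e+01  2.65422961e+01  7.68097346e+01  3.74323938e-02
  7.66836157e+01  4.52730302e+01]
[384.71428571  48.46071429] [355  34  66  31 280] [ 776.77741808 -328.39049489   68.        ]
[432.50326797  75.64705882] [401  63  63  25 153] [ 769.90208597 -383.98295563   68.        ]
[283.46107089 184.84991508] [   69    79   400   170 11187] [ 616.29615993 -279.02838507   68.        ]
[481.38654147 114.01095462] [421  89 108  47 639] [ 753.40173831 -449.02078818   68.        ]
[477.05681818 120.88636364] [448 108  63  26 176] [ 745.9130065  -448.23489208   68.        ]
[314.48995668 140.38558488] [ 232  113  153   59 2539] [ 672.57655499 -294.5525922    68.        ]
[380.65517241 138.18965517] [359 129  43  16 174] [ 697.36118079 -360.26990542   68.        ]
[206.80485909 215.36307094] [  32  157  305  103 5145] [ 554.16418503 -207.3893403    68.        ]
[456.125      204.65789474] [437 199  37  13 152] [ 657.80359912 -471.9288397    68.        ]
[144.3271028  214.11682243] [108 202  74 
[... 154 characters left out ...]
818 268.24181818] [215 253 100  28 550] [ 510.18998032 -287.76909423   68.        ]
[236.27326733 273.81782178] [216 262  56  19 505] [ 492.91790059 -260.60818576   68.        ]
[121.95121951 300.18902439] [119 276   9  45 164] [ 410.75549975 -134.84595367   68.        ]
[436.64071856 299.63473054] [431 277  10  44 167] [ 539.30624427 -509.30958511   68.        ]
[225.97341772 322.83481013] [ 197  308   57   35 1580] [ 420.51147609 -268.02034147   68.        ]
bottle [ 800.97333151 -561.92740474    0.        ] box [ 836.28942835 -389.16897771   60.        ] [ 862.93956492 -242.67380525   60.        ] tray [ 595.75648385 -676.69767753    0.        ] [ 304.93747228 -679.32475751    0.        ]
```

View pics/w1.png

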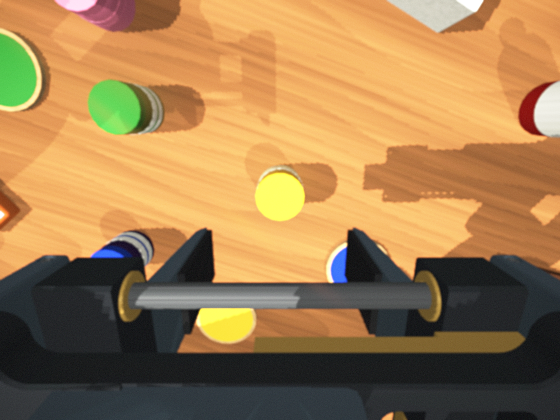

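The wrist view shows the yellow lid at (280,196), the green lid at (117,107), and the yellow and blue discs partly hidden. I'll cast the lid rays as a third measurement.

Run:
```python
from h import *
f=cv2.imread("pics/w1.png"); ci=camera_info("wrist"); s=state();print(s["ee_pos"],s["time_s"])
h=cv2.cvtColor(f,cv2.COLOR_BGR2HSV); print(h[196,280],h[107,117],h[150,60])
m=((h[...,0]>24)&(h[...,0]<34)&(h[...,1]>180)&(h[...,2]>180)).astype(np.uint8)
for m,u,v in ((m,280,196),(mask(f,"green"),117,107)):
  p,c,st=blob(m,u,v); print(c,st,ray(ci,*c,68), ray(ci,st[0]+st[2]/2,st[1]+st[3]/2,68))
```

```text
[ 601.20970918 -280.49534583  213.38513848] 1.8667
[ 30 148 255] [ 58 151 216] [ 17 142 248]
[229.65777778 326.80666667] [203 311  49  30 900] [ 414.18641384 -275.40397331   68.        ] [ 414.48675488 -272.40859781   68.        ]
[114.63570784 107.07619477] [  89   80   54   54 2218] [636.02372793 -88.86502202  68.        ] [636.55021272 -90.18602694  68.        ]
```

```bash
cat >> h.py <<'E'
def jar1(n,f,c,u,v,r=26):   # bearing + far edge of the lid top (z=68)
    C,d,w,_=bearing(n,f,c,u,v); p,_,_=blob(mask(f,c),u,v); ci=camera_info(n)
    W=np.array([ray(ci,a,b,68)[:2] for a,b in p])-C[:2]; D=np.percentile(W@d,99.7)-r
    return np.round([*(C[:2]+d*D),2*D*np.sin(w/2)],1)
E
python3 - <<'E'
from h import *
fs=cv2.imread("pics/scene0.png");fd=cv2.imread("pics/side0.png");
for c,a,b in (("red",(292,158),(312,280)),("red",(256,160),(360,265)),("green",(288,250),(267,188)),("yellow",(221,293),(298,164)),("blue",(222,226),(332,193))):
    print(c,jar1("scene",fs,c,*a),jar1("side",fd,c,*b))
f=cv2.imread("pics/w1.png"); ci=camera_info("wrist")
h=cv2.cvtColor(f,cv2.COLOR_BGR2HSV); 
m=((h[...,0]>27)&(h[...,0]<34)&(h[...,1]>130)).astype(np.uint8); m[:,:250]=0;m[230:]=0;m[:,310:]=0
p,c,st=blob(m,280,196); print(c,st,ray(ci,*c,68))
E
```

```text
red [392.3 265.6  50.5] [393.1 269.   50.6]
red [310.2 182.   50.4] [308.5 189.   52.1]
green [636.8 -91.   52. ] [636.3 -86.2  50.1]
yellow [ 600.5 -280.9   53.8] [ 601.9 -281.8   55.6]
blue [ 446.  -115.4   51.6] [ 446.  -108.9   50.9]
[279.36418733 196.39834711] [ 255  173   49   48 1815] [ 600.55498669 -280.39463231   68.        ]
```

Three views now agree on the yellow jar at (600.5,−280.5), and the arm is over it. Descend and grip.

Call:
move_arm(motion=[[90,[0,0,-0.5],[0,0,0]],[90,[0,0,-1],[0,0,0]],[90,[0,0,-1],[0,0,0]],[90,[0,0,-1],[0,0,0]],[90,[0,0,-1],[0,0,0]],[90,[0,0,-1],[0,0,0]],[90,[0,0,-1],[0,0,0]],[90,[0,0,-0.6],[0,0,0]],[90,[0,0,-0.4],[0,0,0]],[90,[0,0,-0.3],[0,0,0]],[75,[0,0,0],[0,0,0]],[65,[0,0,0],[0,0,0]],[58,[0,0,0],[0,0,0]],[50,[0,0,0],[0,0,0]],[45,[0,0,0],[0,0,0]],[45,[0,0,0],[0,0,0]],[45,[0,0,0],[0,0,0]],[45,[0,0,0],[0,0,0]]], grip_force=25)

```text
time_s: 3.37
ee_pos: [601.4, -281.4, 19.9]
ee_rot: [180.0, -0.0, 18.7]
force: [-1.5, 1.2, 5.1]
gripper_width: 55.9
gripper_force: 25.0
```

Call:
move_arm(motion=[[45,[0,0,0.4],[0,0,0]],[45,[0,0,0.8],[0,0,0]],[45,[0,0,0.8],[0,0,0]],[45,[-0.5,0.02,0],[0,0,0]],[45,[-1,0.05,0],[0,0,0]],[45,[-1,0.05,0],[0,0,0]],[45,[-1,0.05,0],[0,0,0]],[45,[-1,0.05,0],[0,0,0]],[45,[-1,0.05,0],[0,0,0]],[45,[-1,0.05,0],[0,0,0]],[45,[-1,0.05,0],[0,0,0]],[45,[-1,0.05,0],[0,0,0]],[45,[-0.46,0.02,0],[0,0,0]],[45,[0,0,0],[0,0,0]],[45,[0,0,-0.6],[0,0,0]],[45,[0,0,-0.6],[0,0,0]],[45,[0,0,-0.3],[0,0,0]],[45,[0,0,0],[0,0,0]],[45,[0,0,0],[0,0,0]]])

```text
time_s: 4.95
ee_pos: [377.9, -270.7, 31.3]
ee_rot: [180.0, -0.0, 18.7]
force: [0.7, 0.7, -1.3]
gripper_width: 55.6
gripper_force: 25.0
```

Run:
```python
from h import *
s=state(); print(s["ee_pos"],s["force"],s["gripper_width"])
```

```text
[ 377.88570924 -270.73065297   31.34221201] [ 0.68221029  0.74082737 -1.28391923] 55.59245426491287
```

Call:
move_arm(motion=[[45,[0,0,-0.07],[0,0,0]],[45,[0,0,-0.06],[0,0,0]],[45,[0,0,-0.04],[0,0,0]],[45,[0,0,0],[0,0,0]],[45,[0,0,0],[0,0,0]]])

```text
time_s: 5.37
ee_pos: [377.6, -270.8, 27.9]
ee_rot: [179.9, -0.1, 18.7]
force: [-0.1, 0.5, 2.4]
gripper_width: 55.7
gripper_force: 25.0
```

Call:
move_arm(motion=[[58,[0,0,0],[0,0,0]],[66,[0,0,0],[0,0,0]],[76,[0,0,0],[0,0,0]],[80,[0,0,0.2],[0,0,0]],[80,[0,0,0.7],[0,0,0]],[85,[0,0,0.9],[0,0,0]],[85,[0,0,0.9],[0,0,0]],[85,[0,0,0.9],[0,0,0]],[85,[0.2,0.46,0],[0,0,0]],[85,[0.4,0.9,0.2],[0,0,0]],[85,[0.4,0.9,0.2],[0,0,0]],[85,[0.4,0.9,0.2],[0,0,0]],[85,[0.4,0.9,0.2],[0,0,0]],[85,[0.4,0.9,0.2],[0,0,0]],[85,[0.34,0.85,0],[0,0,0]],[85,[0.2,0.5,0],[0,0,0]],[85,[0,0,0],[0,0,0]],[85,[0,0,0],[0,0,0]]])

```text
time_s: 6.87
ee_pos: [445.5, -112.5, 142.4]
ee_rot: [180.0, 0.0, 18.8]
force: [-0.4, 1.1, -0.1]
gripper_width: 85.2
gripper_force: 0.0
```

```bash
cat > w.py <<'E'
from h import *
import sys
ci=camera_info("wrist"); f=grab_frame("wrist"); s=state(); print(np.round(s["ee_pos"],1),s["force"].round(1)); cv2.imwrite(f"pics/{sys.argv[1]}.png",f)
n,l,st,c=cv2.connectedComponentsWithStats(mask(f,sys.argv[2]))
for i in range(1,n):
    if st[i,4]>400: print(c[i].round(),st[i],"z68",ray(ci,st[i,0]+st[i,2]/2-.5,st[i,1]+st[i,3]/2-.5,68).round(1),"z8",ray(ci,*c[i],8).round(1))
E
python3 w.py w2 blue
python3 - <<'E'
from h import *
f=grab_frame("scene"); cv2.imwrite("pics/s2.png",f[180:,60:400])
E
```

```text
[ 445.3 -113.   142.3] [ 0.2  0.1 -0.9]
[280. 211.] [ 251  181   60   60 2855] z68 [ 450.4 -111.7   68. ] z8 [ 432.8 -117.6    8. ]
[547. 227.] [ 531  193   29   63 1373] z68 [ 514.6 -341.    68. ] z8 [ 511.  -407.7    8. ]
```

View pics/s2.png

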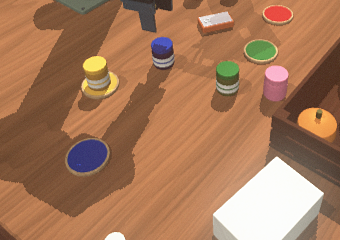

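The blue lid reads (450,−112) from the wrist, against (446,−112) from the fixed views. The yellow jar stands on its disc. I'll nudge x and grip blue.

Call:
move_arm(motion=[[90,[0.1,0,-0.5],[0,0,0]],[90,[0,0,-1],[0,0,0]],[90,[0,0,-1],[0,0,0]],[90,[0,0,-1],[0,0,0]],[90,[0,0,-0.7],[0,0,0]],[90,[0,0,-0.5],[0,0,0]],[90,[0,0,-0.23],[0,0,0]],[75,[0,0,0],[0,0,0]],[65,[0,0,0],[0,0,0]],[58,[0,0,0],[0,0,0]],[50,[0,0,0],[0,0,0]],[45,[0,0,0],[0,0,0]],[45,[0,0,0],[0,0,0]],[45,[0,0,0],[0,0,0]],[45,[0,0,0],[0,0,0]]])

```text
time_s: 8.22
ee_pos: [448.5, -112.9, 19.6]
ee_rot: [180.0, -0.1, 18.7]
force: [-1.9, -0.4, 6.6]
gripper_width: 55.2
gripper_force: 25.0
```

Call:
move_arm(motion=[[45,[0,0,0.4],[0,0,0]],[45,[0,0,0.8],[0,0,0]],[45,[0,0,0.8],[0,0,0]],[45,[0.1,-0.45,0],[0,0,0]],[45,[0.24,-1,0],[0,0,0]],[45,[0.24,-1,0],[0,0,0]],[45,[0.24,-1,0],[0,0,0]],[45,[0.24,-1,0],[0,0,0]],[45,[0.24,-1,0],[0,0,0]],[45,[0.24,-1,0],[0,0,0]],[45,[0.24,-1,0],[0,0,0]],[45,[0.24,-1,0],[0,0,0]],[45,[0.24,-1,0],[0,0,0]],[45,[0.24,-1,0],[0,0,0]],[45,[0.24,-1,0],[0,0,0]],[45,[0.2,-0.8,0],[0,0,0]],[45,[0.04,-0.4,0],[0,0,0]],[45,[0,0,0],[0,0,0]],[45,[0,0,0],[0,0,0]]])

```text
time_s: 9.8
ee_pos: [521.5, -428.4, 67.6]
ee_rot: [-179.8, 0.1, 18.6]
force: [-0.4, 1.0, -2.8]
gripper_width: 56.0
gripper_force: 25.0
```

Call:
move_arm(motion=[[45,[0.04,-0.02,-0.5],[0,0,0]],[45,[0,0,-0.6],[0,0,0]],[45,[0,0,-0.3],[0,0,0]],[45,[0,0,-0.1],[0,0,0]],[45,[0,0,-0.07],[0,0,0]],[45,[0,0,-0.06],[0,0,0]],[45,[0,0,0],[0,0,0]],[45,[0,0,0],[0,0,0]]])

```text
time_s: 10.47
ee_pos: [523.9, -429.6, 28.8]
ee_rot: [179.9, -0.0, 18.7]
force: [0.5, 0.5, -2.5]
gripper_width: 55.6
gripper_force: 25.0
```

Call:
move_arm(motion=[[45,[0,0,-0.04],[0,0,0]],[45,[0,0,-0.03],[0,0,0]],[45,[0,0,0],[0,0,0]],[45,[0,0,0],[0,0,0]]])

```text
time_s: 10.8
ee_pos: [523.9, -429.9, 27.7]
ee_rot: [179.9, -0.1, 18.7]
force: [-1.2, 0.9, 5.4]
gripper_width: 55.6
gripper_force: 25.0
```

Call:
move_arm(motion=[[58,[0,0,0],[0,0,0]],[66,[0,0,0],[0,0,0]],[76,[0,0,0],[0,0,0]],[80,[0,0,0.2],[0,0,0]],[80,[0,0,0.7],[0,0,0]],[85,[0,0,0.9],[0,0,0]],[85,[0,0,0.9],[0,0,0]],[85,[0,0,0.9],[0,0,0]],[85,[0.16,0.5,0.2],[0,0,0]]])

```text
time_s: 11.55
ee_pos: [528.9, -420.0, 125.8]
ee_rot: [179.5, -0.2, 18.5]
force: [-0.3, -0.4, 0.5]
gripper_width: 85.1
gripper_force: 0.0
```

Call:
move_arm(motion=[[85,[0.33,1,0.2],[0,0,0]],[85,[0.33,1,0.2],[0,0,0]],[85,[0.33,1,0.2],[0,0,0]],[85,[0.33,1,0.2],[0,0,0]],[85,[0.33,1,0],[0,0,0]],[85,[0.33,1,0],[0,0,0]],[85,[0.33,1,0],[0,0,0]],[85,[0.33,1,0],[0,0,0]],[85,[0.33,1,0],[0,0,0]],[85,[0.33,1,0],[0,0,0]],[85,[0.33,1,0],[0,0,0]],[85,[0.33,1,0],[0,0,0]],[85,[0.33,0.8,0],[0,0,0]],[85,[0.1,0.3,0],[0,0,0]],[85,[0,0,0],[0,0,0]],[85,[0,0,0],[0,0,0]]])

```text
time_s: 12.88
ee_pos: [636.7, -89.4, 140.9]
ee_rot: [180.0, 0.1, 18.7]
force: [-0.6, -0.8, 0.3]
gripper_width: 85.0
gripper_force: 0.0
```

```bash
python3 w.py w3 green
python3 - <<'E'
from h import *
f=grab_frame("scene"); cv2.imwrite("pics/s3.png",f[180:,60:400])
E
```

```text
[636.7 -90.1 141. ] [ 0.3 -0.4 -1. ]
[123. 155.] [  85  117   77   78 4673] z68 [645.4  51.2  68. ] z8 [629.   79.4   8. ]
[276. 212.] [ 247  183   60   60 2794] z68 [639.1 -85.7  68. ] z8 [620.9 -90.8   8. ]
```

View pics/s3.png

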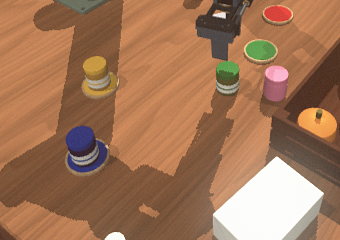

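Call:
move_arm(motion=[[90,[0.05,0.08,-0.5],[0,0,0]],[90,[0,0,-1],[0,0,0]],[90,[0,0,-1],[0,0,0]],[90,[0,0,-1],[0,0,0]],[90,[0,0,-0.7],[0,0,0]],[90,[0,0,-0.5],[0,0,0]],[90,[0,0,-0.2],[0,0,0]],[75,[0,0,0],[0,0,0]],[65,[0,0,0],[0,0,0]],[58,[0,0,0],[0,0,0]],[50,[0,0,0],[0,0,0]],[45,[0,0,0],[0,0,0]],[45,[0,0,0],[0,0,0]],[45,[0,0,0],[0,0,0]],[45,[0,0,0],[0,0,0]]])

```text
time_s: 14.23
ee_pos: [638.9, -87.4, 19.9]
ee_rot: [180.0, -0.1, 18.7]
force: [-1.4, 0.7, 5.1]
gripper_width: 55.7
gripper_force: 25.0
```

Call:
move_arm(motion=[[45,[0,0,0.4],[0,0,0]],[45,[0,0,0.8],[0,0,0]],[45,[0,0,0.8],[0,0,0]],[45,[-0.02,0.4,0],[0,0,0]],[45,[-0.08,1,0],[0,0,0]],[45,[-0.08,1,0],[0,0,0]],[45,[-0.08,1,0],[0,0,0]],[45,[-0.08,1,0],[0,0,0]],[45,[-0.08,1,0],[0,0,0]],[45,[0,0.8,0],[0,0,0]],[45,[0,0.4,0],[0,0,0]],[45,[0,0,0],[0,0,0]],[45,[0,0,0],[0,0,0]],[45,[0,0,0],[0,0,0]]])

```text
time_s: 15.4
ee_pos: [627.8, 76.5, 68.6]
ee_rot: [180.0, 0.1, 18.6]
force: [0.4, -0.7, -1.5]
gripper_width: 55.7
gripper_force: 25.0
```

Call:
move_arm(motion=[[45,[0,0.02,-0.5],[0,0,0]],[45,[0,0,-0.6],[0,0,0]],[45,[0,0,-0.3],[0,0,0]],[45,[0,0,-0.12],[0,0,0]],[45,[0,0,-0.06],[0,0,0]],[45,[0,0,-0.06],[0,0,0]],[45,[0,0,-0.05],[0,0,0]],[45,[0,0,0],[0,0,0]],[45,[0,0,0],[0,0,0]]])

```text
time_s: 16.15
ee_pos: [628.7, 77.7, 27.9]
ee_rot: [179.9, -0.1, 18.7]
force: [-1.6, -2.0, 3.6]
gripper_width: 55.6
gripper_force: 25.0
```

Call:
move_arm(motion=[[58,[0,0,0],[0,0,0]],[66,[0,0,0],[0,0,0]],[76,[0,0,0],[0,0,0]],[80,[0,0,0.2],[0,0,0]],[80,[0,0,0.7],[0,0,0]],[85,[0,0,0.9],[0,0,0]],[85,[0,0,0.9],[0,0,0]],[85,[0,0,0.9],[0,0,0]],[85,[-0.4,0.3,0.2],[0,0,0]]])

```text
time_s: 16.9
ee_pos: [621.8, 85.1, 126.0]
ee_rot: [179.9, -0.5, 18.6]
force: [1.4, -0.1, 1.5]
gripper_width: 85.0
gripper_force: 0.0
```

Call:
move_arm(motion=[[85,[-0.9,0.72,0.2],[0,0,0]],[85,[-0.9,0.72,0.2],[0,0,0]],[85,[-0.9,0.72,0.2],[0,0,0]],[85,[-0.9,0.72,0.2],[0,0,0]],[85,[-0.9,0.72,0],[0,0,0]],[85,[-0.9,0.72,0],[0,0,0]],[85,[-0.9,0.72,0],[0,0,0]],[85,[-0.9,0.72,0],[0,0,0]],[85,[-0.9,0.72,0],[0,0,0]],[85,[-0.6,0.5,0],[0,0,0]],[85,[-0.3,0.28,0],[0,0,0]],[85,[0,0,0],[0,0,0]],[85,[0,0,0],[0,0,0]]])

```text
time_s: 17.98
ee_pos: [392.9, 267.0, 141.5]
ee_rot: [180.0, -0.0, 18.7]
force: [0.0, -0.0, 0.1]
gripper_width: 84.7
gripper_force: 0.0
```

```bash
python3 w.py w4 red
```

```text
[393.4 266.7 141.6] [1.1 0.6 0.7]
[359.  30.] [ 317    0   87   69 5026] z68 [547.7 256.   68. ] z8 [569.7 249.    8. ]
[278. 210.] [ 248  179   61   63 2926] z68 [397.8 270.1  68. ] z8 [379.8 264.3   8. ]
[328. 321.] [ 301  308   54   29 1333] z68 [302.8 186.   68. ] z8 [264.  160.4   8. ]
```

View pics/w4.png

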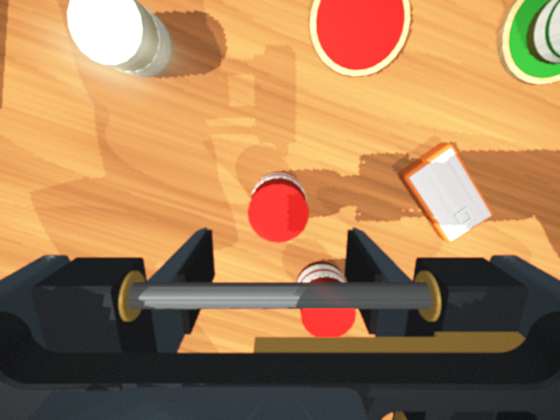

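The target red lid is at (278,210), between the fingers. The second red jar at (328,315) is behind them and clear.

Call:
move_arm(motion=[[90,[0.08,0.08,-0.5],[0,0,0]],[90,[0,0,-1],[0,0,0]],[90,[0,0,-1],[0,0,0]],[90,[0,0,-1],[0,0,0]],[90,[0,0,-0.7],[0,0,0]],[90,[0,0,-0.5],[0,0,0]],[90,[0,0,-0.21],[0,0,0]],[75,[0,0,0],[0,0,0]],[65,[0,0,0],[0,0,0]],[58,[0,0,0],[0,0,0]],[50,[0,0,0],[0,0,0]],[45,[0,0,0],[0,0,0]],[45,[0,0,0],[0,0,0]],[45,[0,0,0],[0,0,0]],[45,[0,0,0],[0,0,0]]])

```text
time_s: 19.28
ee_pos: [395.5, 269.2, 19.7]
ee_rot: [-180.0, -0.1, 18.7]
force: [-0.4, -1.0, 5.4]
gripper_width: 55.7
gripper_force: 25.0
```

Call:
move_arm(motion=[[45,[0,0,0.4],[0,0,0]],[45,[0,0,0.8],[0,0,0]],[45,[0,0,0.8],[0,0,0]],[45,[0.4,-0.04,0],[0,0,0]],[45,[1,-0.1,0],[0,0,0]],[45,[1,-0.1,0],[0,0,0]],[45,[1,-0.1,0],[0,0,0]],[45,[1,-0.1,0],[0,0,0]],[45,[1,-0.1,0],[0,0,0]],[45,[1,-0.1,0],[0,0,0]],[45,[0.6,-0.1,0],[0,0,0]],[45,[0.2,0,0],[0,0,0]],[45,[0,0,0],[0,0,0]],[45,[0,0,0],[0,0,0]],[45,[0,0,0],[0,0,0]]])

```text
time_s: 20.53
ee_pos: [573.4, 250.4, 68.3]
ee_rot: [180.0, 0.1, 18.7]
force: [0.5, -0.0, -2.6]
gripper_width: 55.7
gripper_force: 25.0
```

Call:
move_arm(motion=[[45,[0.04,0,-0.5],[0,0,0]],[45,[0,0,-0.6],[0,0,0]],[45,[0,0,-0.3],[0,0,0]],[45,[0,0,-0.12],[0,0,0]],[45,[0,0,-0.06],[0,0,0]],[45,[0,0,-0.06],[0,0,0]],[45,[0,0,-0.05],[0,0,0]],[45,[0,0,0],[0,0,0]],[45,[0,0,0],[0,0,0]]])

```text
time_s: 21.28
ee_pos: [576.4, 250.8, 27.7]
ee_rot: [-180.0, -0.1, 18.7]
force: [-1.6, 0.4, 2.5]
gripper_width: 55.9
gripper_force: 25.0
```

Call:
move_arm(motion=[[58,[0,0,0],[0,0,0]],[66,[0,0,0],[0,0,0]],[76,[0,0,0],[0,0,0]],[80,[0,0,0.2],[0,0,0]],[80,[0,0,0.7],[0,0,0]],[85,[0,0,0.9],[0,0,0]],[85,[0,0,0.9],[0,0,0]],[85,[0,0,0.9],[0,0,0]],[85,[-0.5,0,0.8],[0,0,0]],[85,[-0.9,0,0.8],[0,0,0]],[85,[-0.9,0,0.8],[0,0,0]],[85,[-0.9,0,0.8],[0,0,0]],[85,[-0.9,0,0.8],[0,0,0]],[85,[-0.9,0,0.8],[0,0,0]],[85,[-0.9,0,0],[0,0,0]],[85,[-0.9,0,0],[0,0,0]],[85,[-0.5,0,0],[0,0,0]],[85,[0,0,0],[0,0,0]],[85,[0,0,0],[0,0,0]]])

```text
time_s: 22.87
ee_pos: [393.9, 250.6, 237.0]
ee_rot: [180.0, -0.1, 18.7]
force: [-0.3, -0.7, 0.3]
gripper_width: 85.0
gripper_force: 0.0
```

Run:
```python
from h import *
def hsv(f): return cv2.cvtColor(f,cv2.COLOR_BGR2HSV)
fs=grab_frame("scene");fd=grab_frame("side");fw=grab_frame("wrist"); cv2.imwrite("pics/wE.png",fw)
cv2.imwrite("pics/sceneE.png",fs);cv2.imwrite("pics/sideE.png",fd)
cs=camera_info("scene");cd=camera_info("side")
def proj(ci,P): return cv2.projectPoints(np.array([P],float),np.array(ci["rvec"]),np.array(ci["tvec"]),np.array([[ci["fx"],0,ci["cx"]],[0,ci["fy"],ci["cy"]],[0,0,1.]]),None)[0].ravel()
# lid far-edge, top at z=76
for c,P in dict(red=(575.2,249.8),green=(626.8,76.7),yellow=(377.7,-270.9),blue=(522.5,-429.3)).items():
    for n,f,ci in(("scene",fs,cs),("side",fd,cd)):
        u,v=proj(ci,[*P,70]); k=int(u),int(v)
        m=mask(f,c); z=np.zeros_like(m); a=slice(int(v)-18,int(v)+7); b=slice(int(u)-24,int(u)+25); z[a,b]=m[a,b]
        p,_,_=blob(z,u,v); R=cv2.Rodrigues(np.array(ci["rvec"],float))[0]; C=(-R.T@np.array(ci["tvec"]).ravel())[:2]
        W=np.array([ray(ci,x,y,76)[:2] for x,y in p]); d=np.array(P)-C; d/=np.linalg.norm(d); q=np.array([-d[1],d[0]])
        e=(W-P); print(c,n,"depth off",round(np.percentile(e@d,99.7)-26,1),"lateral",round((np.min(e@q)+np.max(e@q))/2,1),"w",round(np.ptp(e@q),1))
def rest(c,a): return 0
cv2.imwrite("pics/E.png",np.vstack([np.hstack([fs[130:380,100:400],fd[130:380,180:480]])]))
o=[cv2.imread("pics/%s0.png"%n) for n in("scene","side")]
for f,g,(x,y,X,Y) in((fs,o[0],(330,135,362,170)),(fd,o[1],(210,300,260,360)),(fs,o[0],(255,190,297,215)),(fd,o[1],(283,232,332,262))):
    print("unchanged diff",np.abs(f[y:Y,x:X].astype(int)-g[y:Y,x:X]).mean().round(2))
```

```text
red scene depth off -1.0 lateral 2.4 w 52.3
red side depth off -1.4 lateral -0.7 w 50.9
green scene depth off -2.8 lateral 2.2 w 50.0
green side depth off -3.0 lateral -0.1 w 49.6
yellow scene depth off -1.5 lateral 2.0 w 52.7
yellow side depth off -0.5 lateral 0.8 w 52.0
blue scene depth off -1.6 lateral 2.5 w 52.4Traceback (most recent call last):
  File "<stdin>", line 12, in <module>
  File "h.py", line 14, in blob
    k=min((i for i in range(1,n) if s[i,4]>60),key=lambda i:np.hypot(c[i,0]-u,c[i,1]-v))
ValueError: min() iterable argument is empty
```

All offsets are within about 4 mm. The blue jar in the side view is probably hidden by the gripper. I'll look once, then hand in.

Run:
```python
from h import *
fs=cv2.imread("pics/sceneE.png");fd=cv2.imread("pics/sideE.png")
cv2.imwrite("pics/E.png",np.hstack([fs[130:380,100:400],fd[130:380,180:480]]))
```

```text
(no output)
```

View pics/E.png

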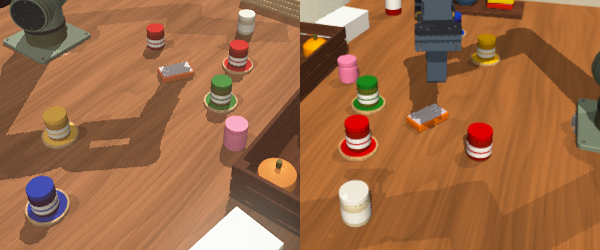

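The picture shows all four jars upright and centred on their own discs. The white jar (left half at (246,22)) and the tin (at (176,72)) are unmoved, and the gripper is clear.

```bash
python3 -c "
from workcell import *
print(job_done())"
```

```text
the job is handed in; nothing more can be done
None
```

I stood all four coloured-lid jars upright on their own discs, using the left-hand red jar, and handed the job in at about 23 s. The cameras put each jar within about 4 mm of its disc's centre (blue checked from one camera only), and the white jar and tin look unmoved; no verdict came back.

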